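Roll brush axles on the flat plate and reject the bent one

TASK

One of the three rotary-brush axles on the steel plate is bent. Roll them one after another under the flat of the cork block, a full turn each, with a light even pressure of a few newtons, until you find the one that wobbles and lifts the cork; stand the cork block back on the bench. Lay the bent axle in the reject tray without dropping it, leave the true ones on the plate, and leave the iron, brush and scraper alone.

Things in the scene. Friction and masses are not known exactly. Their poses are not given: they have to be found in the camera images.
- place_1 (a point): the place of the first axle: this point on the plate's upper face lies below the axle's centre (within 4 mm). The axle is a round steel shaft of a rotary ski brush, 10 mm in diameter and 150 mm long, plus a thinner dark tail (7 mm, 22 mm long) at its -x end; 100 g. It lies along the plate's x (within 0.03 rad)
- place_2 (a point): the place of the second axle, 115 mm from place_1 along the plate's y; the axle lies likewise. One of the three axles is bent at its middle by 0.075 rad (its middle stands 2.8 mm off the line of its ends), the other two are straight; which place has the bent one is drawn anew each time. All rest level: the bent one with its bow flat on the plate. Left alone, an axle stays where it lies
- place_3 (a point): the place of the third axle, 115 mm from place_2 along the plate's y. Rolled under the cork at a steady light force, the bent axle lifts and lowers the cork by 2 to 3.5 mm in each turn, a straight one by less than 0.7 mm. A full turn is 31 mm of the axle's travel. An axle rolls half as far as the cork moves over it; the bent one unevenly, ending up to 15 mm off that
- cork_mid (a point): centre (half-way up) of a square block of hard cork, 60 x 60 mm and 46 mm high, 40 to 65 g, standing on the bench beside the plate; z up, x and y square to its sides. Top and underside are alike, flat and rigid. Gripped 30 mm above its underside, the fingertips clear the axle. More than 20 N on an axle would dent the cork or bend the axle
- plate_top (a point): centre of the upper face of a dark, flat ground steel plate screwed to the bench, 200 mm (x) by 340 mm (y), upper face 12 mm above the bench. Seen from its centre the three places lie at y = -140, -25 and +90 mm. The axles lie along its x; rolled towards its +y, each has 45 mm of free travel with the cork clear of the next one
- tray_in (a point): centre of the inner floor (4 mm above the bench) of the reject tray, an open sheet-metal tray fixed to the bench, outside 250 mm (x) by 130 mm (y) and 36 mm high, walls 4 mm. An axle lies in it along its x
- iron: waxing iron with steel sole and red enamel body, 150 x 85 x 106 mm; origin at the centre of its underside; a bystander
- brush: dark horsehair brush with beech back, 115 x 60 x 44 mm; origin at the centre of its underside; a bystander
- scraper: clear acrylic scraper lying flat, 60 x 140 x 5 mm; origin at the centre of its underside; a bystander

How it is judged:
By the outcome, as a careful person would: the job done as asked, in the order asked, and still so for the second after the job is handed in, with the robot touching nothing.
It also fails if it takes over 72 s, if anything falls off the work surface, if the arm or the gripper's body presses on something with over 40 N, if the wrist force passes 120 N, or if a joint passes its speed limit or range.

ROBOT

A 6-joint arm with a two-finger parallel gripper is mounted at the origin on the work surface. World frame = base frame: x ahead of the robot, y to its left, z up, the work surface at z = 0. Lengths are in m, angles in rad, forces in N, time in s.
With the tool pointing down it reaches from about 0.3 to 0.875 m from the base axis. Payload 6.4 kg.
Tool frame: the origin (TCP) lies on the mounting face of the last link; the fingertips stand 173 mm ahead of it and the grasp point (between the pads) lies 155 mm ahead of it (ctrl.tip_reach is the distance from the TCP to the fingertips, in m); z points along the fingers, y is the line along which they close (so a half turn about z gives the same grasp; the last joint's range is limited). The gripper opens to 85 mm and grips with 20 to 120 N. Pads are 22 mm wide; open, the fingers measure 114 mm over their backs; the gripper's body (76 mm by 85 mm) begins 54 mm behind the grasp point. The pads swing forward as they close: fully open they stand 13 mm farther back than shut.
Start: joints at [-1.449, 0.181, 1.607, -0, 1.354, -0.206], TCP at [0.185, -0.544, 0.405] pointing down, gripper open.
Joint ranges: [-2.99, 2.99], [-0.89, 2.07], [0.3, 2.58], [-1.14, 4.28], [0, 2.63], [-3.12, 3.12]. Speed limits (rad/s): [2.57, 2.57, 3.01, 3.14, 3.14, 3.14].

INTERFACE

Orientations are given as a unit quaternion [w, x, y, z].
In Python, from bench import ctrl gives the robot as it stands.
- The arm moves only by the shell command python3 -m pendant 'ROWS'. ROWS is JSON, a list that holds one entry, the list of rows, each a list of 7 numbers: the opening, from 0 (shut) to 1 (fully open), then the shift along the tool's x, y, z in mm, then the turn, a rotation vector about the tool's x, y, z in rad. A call has 1 to 5 rows; each row is the pose to reach, as a shift and turn from the pose commanded when the call began, along the tool's axes at that moment; what a row does not reach only later rows make up. A row lasts 1/12 s, in which the tool goes at most 41.7 mm and 7.16 degrees, less where a joint would pass 70% of its speed; a pose out of reach is approached as far as the arm can. A call with a gripper value outside its range is refused whole. The fingers move at their own pace and stop on an object; the grip force is fixed at half the most. Time passes only in rows, so rows that repeat a pose let the fingers close. It gives the time, the measured TCP pose, the force, the opening and the grip force at its end, in the units of the state.
- ctrl.get_obs(): the state, without advancing time (a new reading comes with each control period).
- ctrl.camera(name): name is "side" or "top"; returns the picture (480x640x3 uint8, red, green, blue); there is no depth.
- ctrl.camera_params(name): a dict with "mtx" (3x3 intrinsics, pixels), "world_from_camera" (4x4, takes a point from camera to world coordinates). Camera axes: x right, y down, z forward; pixel columns grow to the right and rows downward; lengths in m; the calibration is good to about 2 mm. A picture is of the moment at which its call begins. camera_params takes no time and is no camera call.
- ctrl.hand_in(): hands the job in; it is judged then, once.
Trained networks look in the newest picture that a camera, given by its name, has taken for a name from the list of things; names that differ only in an ending like _2 or _b are one class to them, and where a whole thing is asked for, a point or a joint stands for the part that bears it (a point fixed in the world has none). Each returns a list of dicts, best first, with "confidence" (0 to 1); they miss things now and then, are a little off and sometimes report something else, mostly with a low value. They report only what shows in the picture. A call takes as long as a camera call.
- ctrl.boxes_of(camera, name): "point" ([column, row] as shares, 0 to 1, of the picture: columns of its width, rows of its height, amid what is visible of it).
The state is a dict: "time_s": time; "q": joint angles; "dq": joint speeds; "joint_efforts": joint torques, N m; "eef_pos": TCP position; "eef_rot": TCP orientation; "wrist_force": force on the tool from outside, world axes, zero at the start; "torque": the same for the moment, N m; "opening": opening from 0.0 (shut) to 1.0 (fully open); "grasp_force": force on a finger pad.
Only numpy, scipy, OpenCV 4.12 (cv2) and the standard library are available. Lean on these libraries where they do the work, as an engineer would, in place of code of your own. Each camera call takes 0.05 s, during which the arm holds its last target. There are 200 camera calls.

## Working session

There is one attempt and no reset: what is moved stays moved. The work goes in short steps, Python scripts to look and compute and a shell command to move; the robot and the scene stay as the last step left them, time stands still between calls to the robot, and variables do not carry over. Pictures are saved under pics/ and viewed, at most 10 in all, crops included, and the job is handed in when it is done.

```bash
ls; mkdir -p pics
cat > h.py <<'E'
import numpy as np, cv2
from bench import ctrl
from scipy.spatial.transform import Rotation as R
def ray(cam,uv,z):
    p=ctrl.camera_params(cam);T=np.array(p["world_from_camera"]);K=np.array(p["mtx"])
    d=T[:3,:3]@np.linalg.solve(K,[uv[0],uv[1],1]);o=T[:3,3]
    return o+d*(z-o[2])/d[2]
def pix(cam,P):
    p=ctrl.camera_params(cam);T=np.linalg.inv(p["world_from_camera"]);K=np.array(p["mtx"])
    c=K@(T[:3,:3]@np.array(P)+T[:3,3]);return c[:2]/c[2]
def save(cam,n):
    im=ctrl.camera(cam);cv2.imwrite(f"pics/{n}.png",im[:,:,::-1]);return im
def rot():
    w,x,y,z=ctrl.get_obs()["eef_rot"];return R.from_quat([x,y,z,w])
def togo(P):  # mm in tool axes for the fingertip-grasp point P
    o=ctrl.get_obs();r=rot();tcp=np.array(P)-r.apply([0,0,.155])
    return np.round(r.inv().apply(tcp-np.array(o["eef_pos"]))*1000,1)
E
python3 - <<'E'
from h import *
o=ctrl.get_obs();print({k:np.round(v,3) for k,v in o.items()}); print(rot().as_matrix().round(3))
for c in("top","side"):
    save(c,c+"0")
    for n in["place_1","cork_mid","plate_top","tray_in","iron","brush","scraper"]:
        for b in ctrl.boxes_of(c,n)[:4]:
            uv=np.array(b["point"])*[640,480]
            print(c,n,round(b["confidence"],2),uv.round(1),ray(c,uv,{"cork_mid":.046,"place_1":.017,"plate_top":.012}.get(n,.004)).round(3))
print(ctrl.get_obs()["time_s"])
E
```

```text
pics
{'time_s': np.float64(0.0), 'q': array([-1.449,  0.182,  1.608,  0.   ,  1.354, -0.206]), 'dq': array([-0.001,  0.002, -0.   ,  0.002,  0.001,  0.   ]), 'joint_efforts': array([ 1.0000e-03, -4.4487e+01, -3.5134e+01, -0.0000e+00,  9.0000e-03,
       -0.0000e+00]), 'eef_pos': array([ 0.185, -0.544,  0.404]), 'eef_rot': array([-0.001,  0.987,  0.163,  0.   ]), 'wrist_force': array([ 0.028, -0.292,  0.173]), 'torque': array([ 0.02 , -0.009, -0.001]), 'grasp_force': np.float64(0.0), 'opening': np.float64(1.003)}
[[ 0.947  0.322 -0.   ]
 [ 0.322 -0.947  0.002]
 [ 0.    -0.002 -1.   ]]
top place_1 0.85 [182.8 264.2] [0.513 0.191 0.017]
top cork_mid 0.75 [313.2 279.6] [ 0.489 -0.102  0.046]
top plate_top 0.6 [181.5 264.1] [0.513 0.195 0.012]
top tray_in 0.7 [422.2 255.4] [ 0.549 -0.347  0.004]
top iron 0.72 [517.1 285.4] [ 0.487 -0.562  0.004]
top brush 0.96 [318.1 176.7] [ 0.721 -0.106  0.004]
top scraper 0.83 [388.7 174.3] [ 0.731 -0.266  0.004]
side place_1 0.66 [300.8 193.1] [0.511 0.136 0.017]
side place_1 0.36 [406.7 290. ] [ 0.737 -0.274  0.017]
side cork_mid 0.58 [292.  242.5] [ 0.489 -0.134  0.046]
side plate_top 0.88 [304.8 193.3] [0.523 0.143 0.012]
side tray_in 0.89 [318.1 315.2] [ 0.543 -0.332  0.004]
side iron 0.59 [285.6 395.2] [ 0.478 -0.531  0.004]
side brush 0.85 [386.3 241.5] [ 0.721 -0.078  0.004]
side scraper 0.93 [403.4 291.6] [ 0.733 -0.264  0.004]
0.8
```

View pics/top0.png

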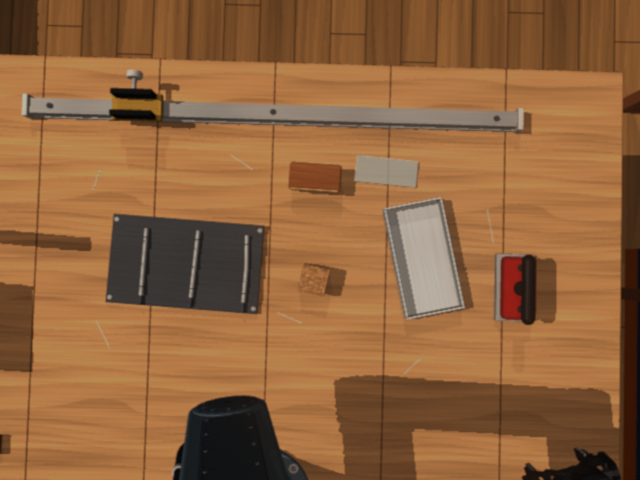

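View pics/side0.png

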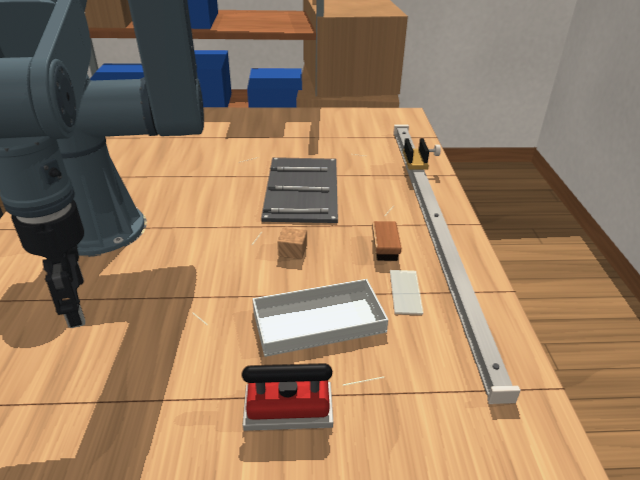

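Top view: plate centre is about (187,264), with axles at columns 246, 195 and 145 (place 1, 2, 3). The cork is at (315,279), the tray at (425,258). The side view agrees. Next I'll measure outlines.

```bash
cat > m.py <<'E'
from h import *
im=cv2.imread("pics/top0.png");hsv=cv2.cvtColor(im,cv2.COLOR_BGR2HSV)
def rect(mask,box,z,name):
    m=np.zeros_like(mask);x0,y0,x1,y1=box;m[y0:y1,x0:x1]=mask[y0:y1,x0:x1]
    n,l,s,c=cv2.connectedComponentsWithStats(m);k=1+np.argmax(s[1:,4])
    pts=np.argwhere(l==k)[:,::-1]
    W=np.array([ray("top",p,z)[:2] for p in pts]).astype(np.float32)
    r=cv2.minAreaRect(W*1000);b=cv2.boxPoints(r);e=b[1]-b[0]
    print(name,len(pts),"centre",np.round(r[0],1),"size",np.round(r[1],1),"ang",round(np.degrees(np.arctan2(e[1],e[0]))%90,2)); return W
v=hsv[:,:,2];s=hsv[:,:,1]
g=(s<60).astype(np.uint8)
rect(((s<90)&(v<140)).astype(np.uint8),(95,205,275,325),.012,"plate")
rect(g,(378,190,472,325),.036,"tray rim")
lab=cv2.cvtColor(im,cv2.COLOR_BGR2LAB)
P=im[225:310,110:265]
ax=((v>95)&(s<90)).astype(np.uint8)
for n,b in(("a1",(236,228,258,310)),("a2",(185,225,207,305)),("a3",(134,222,156,310))):
    W=rect(ax,b,.017,n)
    # centreline
    o=np.argsort(W[:,0]);
    for q in np.array_split(W[o],6): print("   ",(q.mean(0)*1000).round(1),end="")
    print()
cv2.imwrite("pics/crop0.png",np.hstack([cv2.resize(im[205:325,100:340],None,fx=3.3,fy=3.3,interpolation=cv2.INTER_CUBIC)]))
E
python3 m.py
```

```text
Traceback (most recent call last):
  File "m.py", line 12, in <module>
    rect(((s<90)&(v<140)).astype(np.uint8),(95,205,275,325),.012,"plate")
    ~~~~^^^^^^^^^^^^^^^^^^^^^^^^^^^^^^^^^^^^^^^^^^^^^^^^^^^^^^^^^^^^^^^^^
  File "m.py", line 7, in rect
    W=np.array([ray("top",p,z)[:2] for p in pts]).astype(np.float32)
                ~~~^^^^^^^^^^^
  File "h.py", line 5, in ray
    p=ctrl.camera_params(cam);T=np.array(p["world_from_camera"]);K=np.array(p["mtx"])
ValueError: time passes only in moves, steps and waits
```

Too many parameter calls; I'll cache them.

```bash
sed -i 's/ctrl.camera_params(cam)/cp(cam)/; s/^def ray/import functools\n@functools.cache\ndef cp(c): return ctrl.camera_params(c)\ndef ray/' h.py; python3 m.py
```

```text
plate 12826 centre [515.3 188. ] size [338.5 196.5] ang 87.01
tray rim 6790 centre [ 543.3 -343. ] size [248.9 132.7] ang 12.99
a1 260 centre [508.  52.] size [ 10.6 150. ] ang 88.98
    [445.6  54.5]    [471.5  52.9]    [496.   51.4]    [520.4  50.6]    [544.5  51.6]    [570.4  52. ]
a2 246 centre [515.8 167. ] size [  8.4 151. ] ang 85.58
    [453.4 171.7]    [479.2 169.8]    [503.3 167.9]    [527.3 166.1]    [551.6 164.3]    [577.5 162.4]
a3 237 centre [516.9 281.4] size [  8.2 150.5] ang 87.34
    [455.2 284.5]    [481.3 283.1]    [505.6 282. ]    [529.9 280.7]    [553.7 279.7]    [579.1 278.7]
```

View pics/crop0.png

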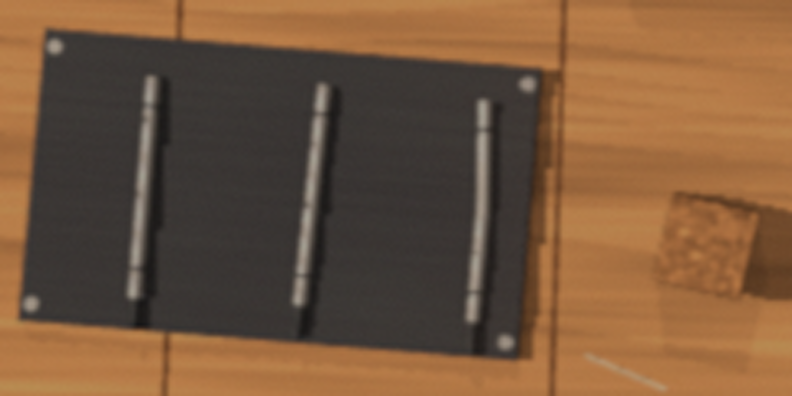

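Axle 1 already looks bowed in the crop; axles 2 and 3 look straight. Cork corners in the crop are roughly (675,192), (760,207), (742,297) and (655,280), so its yaw is about -10°. Next I'll triangulate the cork.

Run:
```python
from h import *
for c in("top","side"): print(c,np.array(cp(c)["world_from_camera"])[:3,3].round(3))
A=np.zeros((3,3));b=np.zeros(3)
for c,uv in(("top",(313.2,279.6)),("side",(292,242.5))):
    o=np.array(cp(c)["world_from_camera"])[:3,3];d=ray(c,uv,0)-o;d/=np.linalg.norm(d);M=np.eye(3)-np.outer(d,d);A+=M;b+=M@o
print("tri",np.linalg.solve(A,b).round(4))
for p in((675,192),(760,207),(742,297),(655,280)): print(ray("top",(p[0]/3.3+100,p[1]/3.3+205),.046).round(4))
C=np.array([.489,-.103])
im={c:cv2.imread(f"pics/{c}0.png") for c in("top","side")}
out=[]
for c,(x0,y0) in(("top",(285,245)),("side",(262,210))):
    k=cv2.resize(im[c][y0:y0+65,x0:x0+65],None,fx=6,fy=6,interpolation=cv2.INTER_CUBIC)
    a=np.radians(-10);r=np.array([[np.cos(a),-np.sin(a)],[np.sin(a),np.cos(a)]])
    for z,col in((.046,(0,255,0)),(0,(255,0,0))):
        q=np.array([(pix(c,[*(C+r@np.array(s)*.03),z])-[x0,y0]+.5)*6 for s in((1,1),(1,-1),(-1,-1),(-1,1))]).astype(int)
        cv2.polylines(k,[q],True,col,1)
    out.append(k)
cv2.imwrite("pics/cork.png",np.hstack(out))
```

```text
top [ 0.54 -0.11  1.25]
side [ 0.507 -1.123  0.775]
tri [ 0.4879 -0.1019  0.0226]
[ 0.524  -0.0821  0.046 ]
[ 0.5157 -0.1386  0.046 ]
[ 0.456  -0.1284  0.046 ]
[ 0.4655 -0.0706  0.046 ]
```

View pics/cork.png

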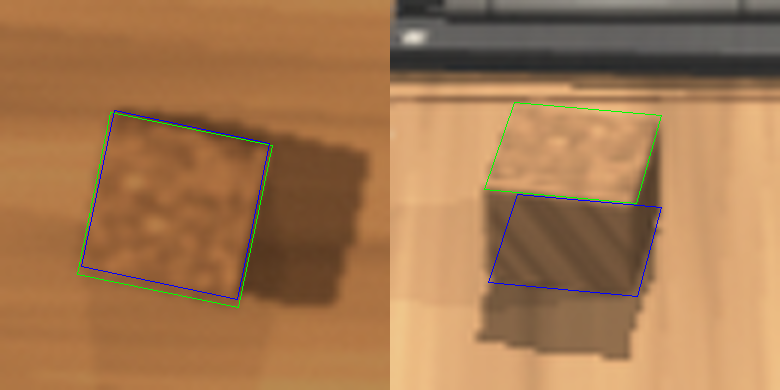

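The overlay at (0.489, -0.103), yaw -10°, fits the cork in both views.

```bash
cat > go.py <<'E'
import sys
from h import *
x,y,z,yaw=map(float,sys.argv[1:5])
r=rot();m=r.as_matrix();cur=np.arctan2(m[1,0],m[0,0])
t=R.from_matrix(np.array([[np.cos(np.radians(yaw)),np.sin(np.radians(yaw)),0],[np.sin(np.radians(yaw)),-np.cos(np.radians(yaw)),0],[0,0,-1]]))
o=ctrl.get_obs()
print("mm",togo([x,y,z]),"rot",(r.inv()*t).as_rotvec().round(4),"yaw",np.degrees(cur).round(2),"grasp",(np.array(o["eef_pos"])+r.apply([0,0,.155])).round(4),"F",np.round(o["wrist_force"],2),"op",round(float(o["opening"]),3),"gf",round(float(o["grasp_force"]),1),"t",round(float(o["time_s"]),2))
E
python3 -m pendant '[[[1,150,-110,40,0,0,0.5],[1,150,-110,40,0,0,0.5],[1,150,-110,40,0,0,0.5],[1,150,-110,40,0,0,0.5],[1,150,-110,40,0,0,0.5]]]'; python3 go.py .489 -.103 .12 -10
```

```text
time_s: 1.22
eef_pos: [0.2929, -0.389, 0.3637]
eef_rot: [-0.001, 0.996, -0.089, -0.0]
wrist_force: [0.6, 0.4, 0.2]
opening: 1.003
grasp_force: 0.0
mm [ 142.5 -315.7   89.3] rot [-0.0019  0.0003 -0.0033] yaw -10.19 grasp [ 0.2929 -0.3887  0.2087] F [0.58 0.39 0.18] op 1.003 gf 0.0 t 1.22
```

```bash
python3 -m pendant '[[[1,80,-170,50,0,0,0],[1,80,-170,50,0,0,0],[1,80,-170,50,0,0,0],[1,80,-170,50,0,0,0],[1,80,-170,50,0,0,0]]]'>/dev/null;  python3 -m pendant '[[[1,62,-146,39,0,0,0],[1,62,-146,39,0,0,0],[1,62,-146,39,0,0,0],[1,62,-146,39,0,0,0],[1,62,-146,39,0,0,0]]]'; python3 go.py .489 -.103 .03 -10
```

```text
time_s: 2.05
eef_pos: [0.4873, -0.0998, 0.2742]
eef_rot: [-0.001, 0.997, -0.083, -0.001]
wrist_force: [-0.2, -0.2, -0.1]
opening: 1.001
grasp_force: 0.0
mm [ 2.5  3.5 89.2] rot [-0.0025  0.0013  0.0075] yaw -9.57 grasp [ 0.4872 -0.0994  0.1192] F [-0.24 -0.18 -0.06] op 1.001 gf 0.0 t 2.05
```

```bash
python3 -m pendant '[[[1,2.5,3,41,0,0,0.007],[1,2.5,3,80,0,0,0.007],[1,2.5,3,89,0,0,0.007],[1,2.5,3,89,0,0,0.007],[1,2.5,3,89,0,0,0.007]]]';  python3 go.py .489 -.103 .03 -10
```

```text
time_s: 2.47
eef_pos: [0.4879, -0.1087, 0.1872]
eef_rot: [-0.0, 0.996, -0.09, -0.0]
wrist_force: [0.2, -0.4, 0.6]
opening: 0.999
grasp_force: 0.0
mm [ 0.2 -5.8  2.2] rot [-0.0002  0.0006 -0.0051] yaw -10.29 grasp [ 0.4878 -0.1087  0.0322] F [ 0.24 -0.37  0.59] op 0.999 gf 0.0 t 2.47
```

```bash
python3 -m pendant '[[[1,0,-5,2,0,0,0],[1,0,-5,2,0,0,0],[0.5,0,-5,2,0,0,0],[0.3,0,-5,2,0,0,0],[0.3,0,-5,2,0,0,0]]]'; python3 -m pendant '[[[0.3,0,0,0,0,0,0],[0.3,0,0,0,0,0,0],[0.3,0,0,0,0,0,0],[0.3,0,0,0,0,0,0]]]';  python3 go.py .489 -.103 .03 -10
```

```text
time_s: 2.88
eef_pos: [0.4893, -0.1037, 0.1862]
eef_rot: [0.0, 0.996, -0.09, 0.001]
wrist_force: [-0.8, 1.0, 9.3]
opening: 0.691
grasp_force: 64.5
time_s: 3.22
eef_pos: [0.4893, -0.1037, 0.1862]
eef_rot: [0.0, 0.996, -0.09, 0.001]
wrist_force: [-1.4, 1.4, 7.7]
opening: 0.692
grasp_force: 64.5
mm [-0.8 -0.8  1.2] rot [ 0.0005 -0.0023 -0.0047] yaw -10.27 grasp [ 0.4897 -0.1039  0.0312] F [-1.41  1.43  7.74] op 0.692 gf 64.5 t 3.22
```

```bash
python3 -m pendant '[[[0.3,0,0,-30,0,0,0],[0.3,0,0,-50,0,0,0],[0.3,0,-30,-50,0,0,-0.12],[0.3,-7,-70,-50,0,0,-0.12],[0.3,-7,-100,-50,0,0,-0.12]]]'; python3 -m pendant '[[[0.3,0,0,0,0,0,0],[0.3,0,0,0,0,0,0],[0.3,0,0,0,0,0,0]]]';  python3 go.py .507 .0365 .06 -3
```

```text
time_s: 3.63
eef_pos: [0.4991, -0.0024, 0.2355]
eef_rot: [-0.0, 1.0, -0.03, 0.0]
wrist_force: [-0.1, -0.3, -1.3]
opening: 0.691
grasp_force: 64.7
time_s: 3.88
eef_pos: [0.4996, -0.0039, 0.235]
eef_rot: [0.0, 1.0, -0.029, 0.0]
wrist_force: [-0.5, -0.2, -0.3]
opening: 0.697
grasp_force: 64.7
mm [  4.9 -40.8  20. ] rot [ 0.0005 -0.0005 -0.006 ] yaw -3.34 grasp [ 0.4997 -0.004   0.08  ] F [-0.51 -0.23 -0.3 ] op 0.697 gf 64.7 t 3.88
```

```bash
python3 -m pendant '[[[0.3,5,-30,0,0,0,0],[0.3,5,-41,10,0,0,0],[0.3,5,-41,22,0,0,0],[0.3,5,-41,22,0,0,0],[0.3,5,-41,22,0,0,0]]]'; python3 -m pendant '[[[0.3,0,0,0,0,0,0],[0.3,0,0,0,0,0,0]]]';  python3 - <<'E'
from h import *
a=save("side","s1");b=save("top","t1")
cv2.imwrite("pics/c1.png",np.hstack([cv2.resize(a[140:240,245:355,::-1],(400,364)),cv2.resize(b[210:320,180:290,::-1],(364,364))]))
E
python3 go.py .507 .0365 .053 -3
```

```text
time_s: 4.3
eef_pos: [0.5064, 0.0362, 0.2117]
eef_rot: [-0.0, 1.0, -0.03, -0.001]
wrist_force: [-0.1, -0.2, -0.9]
opening: 0.693
grasp_force: 64.8
time_s: 4.47
eef_pos: [0.5073, 0.0361, 0.2131]
eef_rot: [0.0, 1.0, -0.03, 0.0]
wrist_force: [0.9, 0.0, -0.9]
opening: 0.695
grasp_force: 64.8
mm [-0.4 -0.2  5.2] rot [ 0.0002 -0.0009 -0.0076] yaw -3.43 grasp [0.5074 0.0363 0.0582] F [-0.06 -0.03 -0.64] op 0.693 gf 64.8 t 4.57
```

View pics/c1.png

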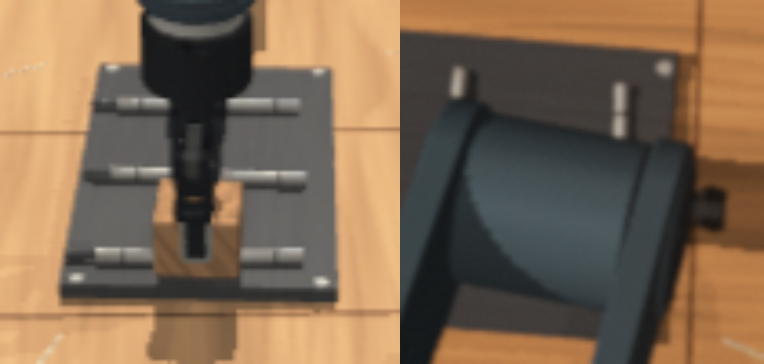

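The cork hovers level over axle 1. I'll lower it to contact.

```bash
python3 -m pendant '[[[0.3,0,0,2,0,0,0],[0.3,0,0,4,0,0,0],[0.3,0,0,4,0,0,0]]]'; python3 -m pendant '[[[0.3,0,0,0.7,0,0,0],[0.3,0,0,0.7,0,0,0]]]'; python3 -m pendant '[[[0.3,0,0,0,0,0,0],[0.3,0,0,0,0,0,0]]]'
```

```text
time_s: 4.82
eef_pos: [0.5068, 0.0368, 0.2084]
eef_rot: [-0.0, 1.0, -0.03, -0.0]
wrist_force: [-0.8, -0.6, -0.8]
opening: 0.693
grasp_force: 64.8
time_s: 4.98
eef_pos: [0.507, 0.0368, 0.2082]
eef_rot: [0.0, 1.0, -0.03, -0.0]
wrist_force: [-1.3, -1.1, 2.5]
opening: 0.691
grasp_force: 65.1
time_s: 5.15
eef_pos: [0.507, 0.0369, 0.2082]
eef_rot: [0.0, 1.0, -0.03, -0.0]
wrist_force: [-1.7, 0.1, 3.5]
opening: 0.695
grasp_force: 65.1
```

```bash
python3 -m pendant '[[[0.3,0,-1.5,0,0,0,0],[0.3,0,-3,0,0,0,0]]]'; python3 -m pendant '[[[0.3,0,-1.5,0,0,0,0],[0.3,0,-3,0,0,0,0]]]'
```

```text
time_s: 5.32
eef_pos: [0.5072, 0.0396, 0.2085]
eef_rot: [0.0, 1.0, -0.029, -0.0]
wrist_force: [-4.2, -3.5, 8.6]
opening: 0.693
grasp_force: 65.5
time_s: 5.48
eef_pos: [0.5076, 0.0425, 0.2089]
eef_rot: [0.001, 1.0, -0.029, 0.0]
wrist_force: [-5.2, -4.2, 12.3]
opening: 0.697
grasp_force: 66.0
```

```bash
python3 -m pendant '[[[0.3,0,0,-0.6,0,0,0],[0.3,0,0,-0.6,0,0,0]]]'; python3 -m pendant '[[[0.3,0,-1,-0.2,0,0,0],[0.3,0,-2,-0.5,0,0,0]]]'
```

```text
time_s: 5.65
eef_pos: [0.5075, 0.0428, 0.2091]
eef_rot: [0.0, 1.0, -0.03, 0.0]
wrist_force: [-3.2, -1.3, 6.9]
opening: 0.694
grasp_force: 65.3
time_s: 5.82
eef_pos: [0.5077, 0.0447, 0.2094]
eef_rot: [0.0, 1.0, -0.03, 0.0]
wrist_force: [-2.4, -0.9, 4.9]
opening: 0.693
grasp_force: 65.4
```

```bash
python3 -m pendant '[[[0.3,0,-1.5,-0.2,0,0,0],[0.3,0,-3,-0.5,0,0,0]]]'; python3 -m pendant '[[[0.3,0,-1.5,-0.2,0,0,0],[0.3,0,-3,-0.4,0,0,0]]]'
```

```text
time_s: 5.98
eef_pos: [0.5078, 0.0478, 0.2099]
eef_rot: [0.0, 1.0, -0.03, 0.0]
wrist_force: [-2.2, -2.1, 5.5]
opening: 0.7
grasp_force: 65.4
time_s: 6.15
eef_pos: [0.5079, 0.0509, 0.2102]
eef_rot: [0.0, 1.0, -0.03, 0.0]
wrist_force: [-2.0, -1.4, 4.7]
opening: 0.693
grasp_force: 65.4
```

```bash
python3 -m pendant '[[[0.3,0,-1.5,-0.1,0,0,0],[0.3,0,-3,-0.2,0,0,0]]]'; python3 -m pendant '[[[0.3,0,-1.5,0,0,0,0],[0.3,0,-3,0,0,0,0]]]'
```

```text
time_s: 6.32
eef_pos: [0.508, 0.0539, 0.2103]
eef_rot: [0.0, 1.0, -0.03, -0.0]
wrist_force: [-2.9, -1.0, 5.2]
opening: 0.69
grasp_force: 65.3
time_s: 6.48
eef_pos: [0.5081, 0.057, 0.2103]
eef_rot: [-0.0, 1.0, -0.03, -0.0]
wrist_force: [-2.5, -0.3, 5.9]
opening: 0.695
grasp_force: 65.3
```

```bash
python3 -m pendant '[[[0.3,0,-1.5,0,0,0,0],[0.3,0,-3,0.1,0,0,0]]]'; python3 -m pendant '[[[0.3,0,-1.5,0.1,0,0,0],[0.3,0,-3,0.3,0,0,0]]]'
```

```text
time_s: 6.65
eef_pos: [0.5083, 0.0601, 0.2101]
eef_rot: [-0.0, 1.0, -0.03, -0.0]
wrist_force: [-3.1, 0.5, 5.0]
opening: 0.687
grasp_force: 65.3
time_s: 6.82
eef_pos: [0.5084, 0.0631, 0.2098]
eef_rot: [-0.0, 1.0, -0.03, -0.0]
wrist_force: [-3.3, -0.6, 6.4]
opening: 0.693
grasp_force: 65.4
```

```bash
python3 -m pendant '[[[0.3,0,-1.5,0.2,0,0,0],[0.3,0,-3,0.4,0,0,0]]]'; python3 -m pendant '[[[0.3,0,-1.5,0.2,0,0,0],[0.3,0,-3,0.4,0,0,0]]]'
```

```text
time_s: 6.98
eef_pos: [0.5085, 0.0661, 0.2094]
eef_rot: [-0.0, 1.0, -0.03, -0.0]
wrist_force: [-2.9, 1.4, 6.0]
opening: 0.694
grasp_force: 65.4
time_s: 7.15
eef_pos: [0.5087, 0.0691, 0.2089]
eef_rot: [-0.0, 1.0, -0.03, -0.0]
wrist_force: [-1.7, 1.2, 3.7]
opening: 0.694
grasp_force: 65.3
```

```bash
python3 -m pendant '[[[0.3,0,-1.5,0.2,0,0,0],[0.3,0,-3,0.4,0,0,0]]]'; python3 -m pendant '[[[0.3,0,-1.5,0.2,0,0,0],[0.3,0,-3,0.4,0,0,0]]]'
```

```text
time_s: 7.32
eef_pos: [0.5091, 0.072, 0.2084]
eef_rot: [-0.0, 1.0, -0.03, 0.0]
wrist_force: [-0.1, 0.3, -0.1]
opening: 0.695
grasp_force: 65.0
time_s: 7.48
eef_pos: [0.5093, 0.0748, 0.2082]
eef_rot: [0.0, 1.0, -0.03, 0.0]
wrist_force: [-1.2, -0.5, 4.9]
opening: 0.693
grasp_force: 65.1
```

```bash
python3 -m pendant '[[[0.3,0,-1.5,0,0,0,0],[0.3,0,-3,0,0,0,0]]]'; python3 -m pendant '[[[0.3,0,-1.5,0,0,0,0],[0.3,0,-3,0,0,0,0]]]'
```

```text
time_s: 7.65
eef_pos: [0.5095, 0.0778, 0.2084]
eef_rot: [0.0, 1.0, -0.03, 0.0]
wrist_force: [-1.6, -1.1, 4.7]
opening: 0.697
grasp_force: 65.3
time_s: 7.82
eef_pos: [0.5097, 0.0808, 0.2085]
eef_rot: [0.0, 1.0, -0.03, 0.0]
wrist_force: [-2.2, -1.5, 7.3]
opening: 0.693
grasp_force: 65.5
```

Run:
```python
from h import *
a=save("side","s2");b=save("top","t2")
cv2.imwrite("pics/c2.png",np.hstack([cv2.resize(a[140:240,245:355,::-1],(400,364)),cv2.resize(b[210:320,180:290,::-1],(364,364))]))
```

```text
(no output)
```

View pics/c2.png

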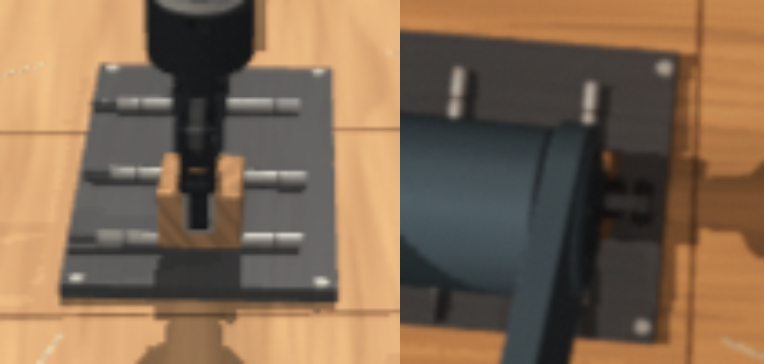

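The axle has rolled about 20 mm and is still well under the cork (side view near (195,240)). I'll keep rolling to finish the turn.

```bash
python3 -m pendant '[[[0.3,0,-1.5,-0.2,0,0,0],[0.3,0,-3,-0.4,0,0,0]]]'; python3 -m pendant '[[[0.3,0,-1.5,-0.2,0,0,0],[0.3,0,-3,-0.3,0,0,0]]]'
```

```text
time_s: 8.08
eef_pos: [0.5098, 0.0838, 0.2088]
eef_rot: [0.0, 1.0, -0.03, 0.0]
wrist_force: [-2.9, 0.3, 2.9]
opening: 0.691
grasp_force: 65.4
time_s: 8.25
eef_pos: [0.5099, 0.087, 0.2089]
eef_rot: [-0.0, 1.0, -0.03, -0.0]
wrist_force: [-0.9, -0.4, 3.0]
opening: 0.694
grasp_force: 65.3
```

```bash
python3 -m pendant '[[[0.3,0,-1.5,0,0,0,0],[0.3,0,-3,0,0,0,0]]]'; python3 -m pendant '[[[0.3,0,-1.5,0,0,0,0],[0.3,0,-3,-0.1,0,0,0]]]'
```

```text
time_s: 8.42
eef_pos: [0.5101, 0.09, 0.2089]
eef_rot: [-0.0, 1.0, -0.03, -0.0]
wrist_force: [-1.5, -0.4, 2.9]
opening: 0.69
grasp_force: 65.3
time_s: 8.58
eef_pos: [0.5103, 0.093, 0.2089]
eef_rot: [-0.0, 1.0, -0.03, -0.0]
wrist_force: [-0.6, -0.0, 1.9]
opening: 0.693
grasp_force: 65.2
```

```bash
python3 -m pendant '[[[0.3,0,-1.5,0.2,0,0,0],[0.3,0,-3,0.3,0,0,0]]]'; python3 -m pendant '[[[0.3,0,-1.5,0.1,0,0,0],[0.3,0,-3,0.2,0,0,0]]]'
```

```text
time_s: 8.75
eef_pos: [0.5105, 0.096, 0.2087]
eef_rot: [-0.0, 1.0, -0.03, -0.0]
wrist_force: [-1.7, 0.1, 3.5]
opening: 0.689
grasp_force: 65.2
time_s: 8.92
eef_pos: [0.5106, 0.0989, 0.2085]
eef_rot: [-0.0, 1.0, -0.03, -0.0]
wrist_force: [-1.8, -0.0, 3.5]
opening: 0.692
grasp_force: 65.2
```

```bash
python3 -m pendant '[[[0.3,0,-1.5,0.1,0,0,0],[0.3,0,-3,0.2,0,0,0]]]'; python3 -m pendant '[[[0.3,0,-1.5,0.1,0,0,0],[0.3,0,-3,0.2,0,0,0]]]'
```

```text
time_s: 9.08
eef_pos: [0.5108, 0.1019, 0.2083]
eef_rot: [-0.0, 1.0, -0.03, -0.0]
wrist_force: [-1.5, -0.3, 5.3]
opening: 0.689
grasp_force: 65.2
time_s: 9.25
eef_pos: [0.511, 0.1049, 0.2081]
eef_rot: [-0.0, 1.0, -0.03, -0.0]
wrist_force: [-2.7, -0.2, 5.7]
opening: 0.694
grasp_force: 65.3
```

Run:
```python
from h import *
a=save("side","s3");b=save("top","t3")
cv2.imwrite("pics/c3.png",np.hstack([cv2.resize(a[140:240,245:355,::-1],(400,364)),cv2.resize(b[210:320,180:290,::-1],(364,364))]))
```

```text
(no output)
```

View pics/c3.png

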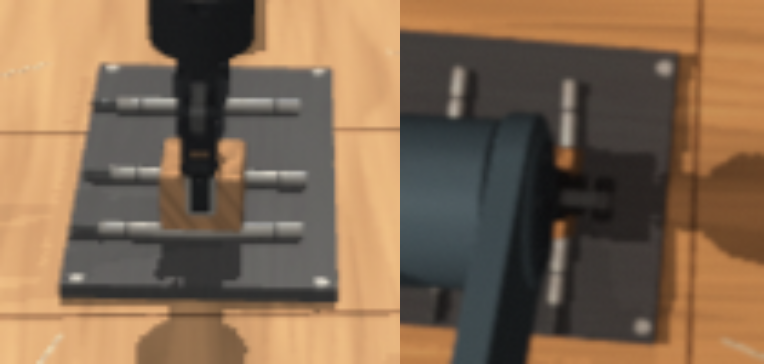

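The axle has rolled more than 31 mm, and the cork rose and fell 2.1 mm (0.2082 to 0.2103). So axle 1 is the bent one. Next I'll put the cork back on the bench.

```bash
python3 -m pendant '[[[0.3,0,0,-25,0,0,0],[0.3,0,20,-45,0,0,0],[0.3,-5,60,-45,0,0,0],[0.3,-5,100,-45,0,0,0],[0.3,-5,140,-45,0,0,0]]]'>/dev/null; python3 -m pendant '[[[0.3,-5,40,0,0,0,0],[0.3,-5,69,0,0,0,0],[0.3,-5,69,20,0,0,0],[0.3,-5,69,40,0,0,0],[0.3,-5,69,50,0,0,0]]]'; python3 -m pendant '[[[0.3,0,0,0,0,0,0],[0.3,0,0,0,0,0,0]]]'; python3 go.py .489 -.103 .0312 -3
```

```text
time_s: 10.18
eef_pos: [0.4878, -0.1039, 0.201]
eef_rot: [-0.0, 1.0, -0.031, -0.001]
wrist_force: [-0.7, 0.9, -1.0]
opening: 0.693
grasp_force: 64.8
time_s: 10.35
eef_pos: [0.4884, -0.1029, 0.2025]
eef_rot: [-0.0, 1.0, -0.029, -0.001]
wrist_force: [-0.5, -0.4, 0.4]
opening: 0.687
grasp_force: 64.7
mm [ 0.8  0.1 16.3] rot [-0.0007  0.0016 -0.0064] yaw -3.37 grasp [ 0.4882 -0.1028  0.0475] F [-0.52 -0.4   0.43] op 0.687 gf 64.7 t 10.35
```

```bash
python3 -m pendant '[[[0.3,0,0,8,0,0,0],[0.3,0,0,13,0,0,0],[0.3,0,0,15.5,0,0,0],[0.3,0,0,15.5,0,0,0]]]'; python3 -m pendant '[[[0.3,0,0,0.3,0,0,0],[0.3,0,0,0.3,0,0,0]]]'
```

```text
time_s: 10.68
eef_pos: [0.4885, -0.103, 0.1872]
eef_rot: [-0.0, 1.0, -0.029, -0.0]
wrist_force: [0.3, -0.6, -1.2]
opening: 0.69
grasp_force: 64.7
time_s: 10.85
eef_pos: [0.4888, -0.1033, 0.1875]
eef_rot: [0.0, 1.0, -0.029, 0.0]
wrist_force: [-0.0, -0.0, -0.2]
opening: 0.697
grasp_force: 64.7
```

```bash
python3 -m pendant '[[[0.3,0,0,0.7,0,0,0],[0.3,0,0,0.7,0,0,0]]]'; python3 -m pendant '[[[0.3,0,0,0.6,0,0,0],[0.3,0,0,0.6,0,0,0]]]'
```

```text
time_s: 11.02
eef_pos: [0.4888, -0.1033, 0.1868]
eef_rot: [0.0, 1.0, -0.03, 0.0]
wrist_force: [-0.4, 0.4, -0.4]
opening: 0.693
grasp_force: 64.7
time_s: 11.18
eef_pos: [0.4888, -0.1034, 0.1862]
eef_rot: [0.0, 1.0, -0.03, 0.0]
wrist_force: [-0.6, -0.1, 1.9]
opening: 0.695
grasp_force: 65.0
```

Contact with the bench. I'll release, rise, and get the axle's pose with the arm out of the way.

```bash
python3 -m pendant '[[[1,0,0,0,0,0,0],[1,0,0,0,0,0,0],[1,0,0,0,0,0,0],[1,0,0,0,0,0,0],[1,0,0,-10,0,0,0]]]'; python3 -m pendant '[[[1,0,0,-40,0,0,0],[1,0,0,-80,0,0,0],[1,0,30,-100,0,0,0],[1,0,60,-100,0,0,0],[1,0,60,-100,0,0,0]]]'
cat > m2.py <<'E'
from h import *
import sys
n=sys.argv[1]
im=np.ascontiguousarray(save("top",n)[:,:,::-1]);hsv=cv2.cvtColor(im,cv2.COLOR_BGR2HSV)
m=((hsv[:,:,2]>95)&(hsv[:,:,1]<90)).astype(np.uint8);m[:226]=0;m[312:]=0
k,l,s,c=cv2.connectedComponentsWithStats(m)
for i in range(1,k):
    if s[i,4]>120 and 120<c[i][0]<256:
        W=np.array([ray("top",p,.017)[:2] for p in np.argwhere(l==i)[:,::-1]])*1000
        r=cv2.minAreaRect(W.astype(np.float32));o=np.argsort(W[:,0])
        print(s[i,4],np.round(r,1) if 0 else (np.round(r[0],1),np.round(r[1],1)),[tuple((q.mean(0)).round(1)) for q in np.array_split(W[o],5)])
E
python3 m2.py t4; python3 go.py .489 -.103 .0312 -3
```

```text
time_s: 11.6
eef_pos: [0.4877, -0.1029, 0.1947]
eef_rot: [-0.001, 1.0, -0.03, -0.002]
wrist_force: [-1.2, 0.8, 0.1]
opening: 0.998
grasp_force: 0.0
time_s: 12.02
eef_pos: [0.486, -0.1672, 0.2996]
eef_rot: [0.003, 1.0, -0.031, 0.003]
wrist_force: [-0.3, 0.5, -0.9]
opening: 1.003
grasp_force: 0.0
269 (array([516.9, 281.3]), array([  9. , 150.5])) [(np.float64(457.0), np.float64(284.2)), (np.float64(487.2), np.float64(282.8)), (np.float64(517.3), np.float64(281.1)), (np.float64(547.0), np.float64(279.9)), (np.float64(577.6), np.float64(278.5))]
274 (array([515.8, 166.8]), array([  9.1, 150.9])) [(np.float64(455.1), np.float64(171.4)), (np.float64(485.4), np.float64(169.2)), (np.float64(515.8), np.float64(166.7)), (np.float64(545.9), np.float64(164.6)), (np.float64(576.4), np.float64(162.3))]
273 (array([509.1,  88.2]), array([ 11.2, 150.2])) [(np.float64(448.3), np.float64(91.3)), (np.float64(478.3), np.float64(88.7)), (np.float64(508.4), np.float64(87.1)), (np.float64(538.7), np.float64(87.1)), (np.float64(569.4), np.float64(87.0))]
mm [ -1.  -63.  111.6] rot [ 0.002  -0.003  -0.0098] yaw -3.56 grasp [ 0.4858 -0.1657  0.1429] F [-0.7  -0.3   0.47] op 0.998 gf 0.0 t 12.07
```

View pics/t4.png

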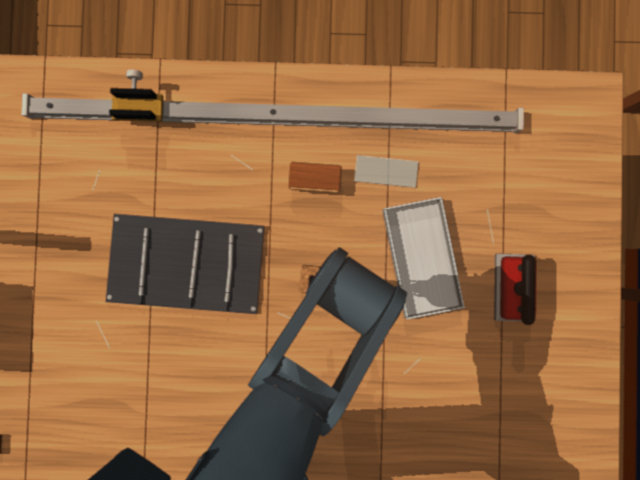

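The cork stands at about (308,276), partly hidden by the arm. The bent axle lies at (231,270), and the other two haven't moved. Its middle is at world (0.508, 0.087).

```bash
python3 -m pendant '[[[0.5,2,-40,10,0,0,-0.025],[0.5,2,-80,10,0,0,-0.025],[0.5,2,-120,10,0,0,-0.025],[0.5,2,-160,10,0,0,-0.025],[0.5,2,-200,10,0,0,-0.025]]]'>/dev/null; python3 -m pendant '[[[0.5,0,-40,20,0,0,0],[0.5,0,-50,40,0,0,0],[0.5,0,-50,40,0,0,0],[0.5,0,-50,40,0,0,0]]]'; python3 go.py .505 .0871 .032 -2
```

```text
time_s: 12.82
eef_pos: [0.4993, 0.0877, 0.2447]
eef_rot: [-0.0, 1.0, -0.016, -0.002]
wrist_force: [0.5, 0.4, -0.1]
opening: 0.502
grasp_force: 0.0
mm [ 6.6  0.5 57.7] rot [-0.0001  0.0043  0.0036] yaw -1.8 grasp [0.4986 0.0878 0.0897] F [ 0.48  0.43 -0.08] op 0.502 gf 0.0 t 12.82
```

```bash
python3 -m pendant '[[[0.5,6,0,35,0,0,0],[0.5,6,0,48,0,0,0],[0.5,6,0,52,0,0,0],[0.5,6,0,52,0,0,0],[0.5,6,0,52,0,0,0]]]'; python3 go.py .505 .0871 .032 -2
```

```text
time_s: 13.23
eef_pos: [0.5072, 0.0854, 0.1951]
eef_rot: [0.0, 1.0, -0.018, 0.001]
wrist_force: [-0.1, 0.5, 0.7]
opening: 0.501
grasp_force: 0.0
mm [-2.4 -1.6  8.1] rot [ 0.0001 -0.0011 -0.0004] yaw -2.02 grasp [0.5074 0.0854 0.0401] F [-0.1   0.49  0.69] op 0.501 gf 0.0 t 13.23
```

```bash
python3 -m pendant '[[[0.5,-1.5,-1.5,7,0,0,0],[0.5,-1.5,-1.5,7,0,0,0],[0.3,-1.5,-1.5,7,0,0,0],[0.22,-1.5,-1.5,7,0,0,0],[0.22,-1.5,-1.5,7,0,0,0]]]'; python3 -m pendant '[[[0.1,0,0,0,0,0,0],[0,0,0,0,0,0,0],[0,0,0,0,0,0,0],[0,0,0,0,0,0,0]]]'; python3 go.py .505 .0871 .032 -2
```

```text
time_s: 13.65
eef_pos: [0.5054, 0.0877, 0.1874]
eef_rot: [0.0, 1.0, -0.017, 0.0]
wrist_force: [-0.4, 0.8, -0.1]
opening: 0.22
grasp_force: 0.0
time_s: 13.98
eef_pos: [0.5054, 0.0876, 0.1874]
eef_rot: [0.0, 1.0, -0.017, 0.0]
wrist_force: [-0.8, -0.7, 5.1]
opening: 0.081
grasp_force: 58.8
mm [-0.5  0.6  0.4] rot [ 0.     -0.0006  0.0007] yaw -1.96 grasp [0.5055 0.0876 0.0324] F [-0.84 -0.75  5.06] op 0.081 gf 58.8 t 13.98
```

```bash
python3 -m pendant '[[[0.22,0,0,0,0,0,0],[0.22,0,0,0,0,0,0],[0.22,0,0,1.5,0,0,0],[0.22,0,0,1.5,0,0,0]]]'; python3 -m pendant '[[[0,0,0,0,0,0,0],[0,0,0,0,0,0,0],[0,0,0,0,0,0,0],[0,0,0,0,0,0,0]]]'; python3 go.py .505 .0871 .032 -2
```

```text
time_s: 14.32
eef_pos: [0.5053, 0.0877, 0.1856]
eef_rot: [-0.0, 1.0, -0.017, -0.0]
wrist_force: [-1.4, 0.4, 5.5]
opening: 0.221
grasp_force: 2.7
time_s: 14.65
eef_pos: [0.5056, 0.0877, 0.1859]
eef_rot: [0.0, 1.0, -0.017, 0.0]
wrist_force: [-0.9, -0.6, 6.1]
opening: 0.089
grasp_force: 59.2
mm [-0.7  0.6 -1.1] rot [ 0.     -0.0009  0.0007] yaw -1.96 grasp [0.5057 0.0877 0.0309] F [-0.9  -0.65  6.08] op 0.089 gf 59.2 t 14.65
```

```bash
python3 -m pendant '[[[0,0,0,-2,0,0,0],[0,0,0,-5,0,0,0],[0,0,0,-8,0,0,0],[0,0,0,-8,0,0,0],[0,0,0,-8,0,0,0]]]'; python3 -m pendant '[[[0,0,0,0,0,0,0],[0,0,0,0,0,0,0]]]'
python3 - <<'E'
from h import *
a=save("side","s5");b=save("top","t5")
cv2.imwrite("pics/c5.png",np.hstack([cv2.resize(a[150:250,245:355,::-1],(420,382),interpolation=2),cv2.resize(b[210:320,180:290,::-1],(364,382))]))
E
```

```text
time_s: 15.07
eef_pos: [0.5052, 0.0876, 0.1936]
eef_rot: [-0.0, 1.0, -0.017, 0.0]
wrist_force: [-1.0, -0.4, 0.5]
opening: 0.087
grasp_force: 58.6
time_s: 15.23
eef_pos: [0.5051, 0.0877, 0.1933]
eef_rot: [-0.0, 1.0, -0.017, -0.0]
wrist_force: [0.1, 0.1, -0.2]
opening: 0.088
grasp_force: 58.6
```

View pics/c5.png

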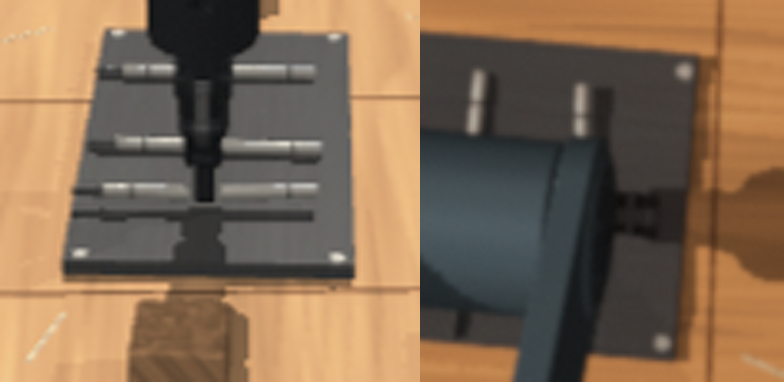

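The axle is held level and clear, with its shadow detached. I'll carry it to the tray.

```bash
python3 -m pendant '[[[0,0,0,-25,0,0,0],[0,0,0,-60,0,0,0],[0,0,20,-90,0,0,0],[0,5,50,-100,0,0,-0.05],[0,10,85,-100,0,0,-0.1]]]'>/dev/null; python3 -m pendant '[[[0,5,35,0,0,0,-0.05],[0,10,70,0,0,0,-0.1],[0,10,105,0,0,0,-0.15],[0,10,140,0,0,0,-0.16],[0,10,170,0,0,0,-0.16]]]'; python3 -m pendant '[[[0,0,0,0,0,0,0],[0,0,0,0,0,0,0]]]';python3 go.py .544 -.342 .06 13
```

```text
time_s: 16.17
eef_pos: [0.5333, -0.1689, 0.2935]
eef_rot: [0.0, 0.994, 0.113, 0.0]
wrist_force: [0.4, 0.2, -0.5]
opening: 0.084
grasp_force: 58.8
time_s: 16.33
eef_pos: [0.5333, -0.1683, 0.2933]
eef_rot: [-0.0, 0.994, 0.111, -0.0]
wrist_force: [-0.2, 1.1, -1.5]
opening: 0.086
grasp_force: 58.9
mm [-27.8 171.9  78.2] rot [-0.0003  0.0002 -0.0043] yaw 12.75 grasp [ 0.5332 -0.1682  0.1383] F [-0.2   1.07 -1.54] op 0.086 gf 58.9 t 16.33
```

```bash
python3 -m pendant '[[[0,-6,35,0,0,0,0],[0,-12,70,0,0,0,0],[0,-18,105,0,0,0,0],[0,-24,140,0,0,0,0],[0,-28,172,0,0,0,0]]]'>/dev/null; python3 -m pendant '[[[0,0,0,0,0,0,0],[0,0,0,0,0,0,0],[0,0,0,30,0,0,0],[0,0,0,60,0,0,0],[0,0,0,60,0,0,0]]]'; python3 -m pendant '[[[0,0,0,0,0,0,0],[0,0,0,0,0,0,0]]]';python3 go.py .544 -.342 .0227 13
```

```text
time_s: 17.17
eef_pos: [0.5427, -0.3363, 0.227]
eef_rot: [-0.005, 0.994, 0.114, -0.004]
wrist_force: [-1.9, 2.1, -2.0]
opening: 0.088
grasp_force: 59.0
time_s: 17.33
eef_pos: [0.5453, -0.3394, 0.2347]
eef_rot: [0.0, 0.994, 0.113, 0.0]
wrist_force: [0.8, -0.5, -0.9]
opening: 0.083
grasp_force: 59.0
mm [-2.   2.1 57. ] rot [ 0.0003 -0.0005  0.0005] yaw 13.03 grasp [ 0.5454 -0.3395  0.0797] F [ 0.8  -0.45 -0.88] op 0.083 gf 59.0 t 17.33
```

```bash
python3 -m pendant '[[[0,-1.5,2,20,0,0,0],[0,-1.5,2,35,0,0,0],[0,-1.5,2,45,0,0,0],[0,-1.5,2,52,0,0,0],[0,-1.5,2,52,0,0,0]]]'; python3 -m pendant '[[[0,0,0,1,0,0,0],[0,0,0,2,0,0,0],[0,0,0,2,0,0,0]]]'; python3 -m pendant '[[[0,0,0,1,0,0,0],[0,0,0,1,0,0,0]]]'
```

```text
time_s: 17.75
eef_pos: [0.5431, -0.3422, 0.1799]
eef_rot: [-0.001, 0.994, 0.113, -0.001]
wrist_force: [-0.2, 0.4, -1.0]
opening: 0.084
grasp_force: 59.0
time_s: 18.0
eef_pos: [0.5439, -0.343, 0.1801]
eef_rot: [0.0, 0.994, 0.113, 0.0]
wrist_force: [0.4, 0.1, -0.7]
opening: 0.087
grasp_force: 59.0
time_s: 18.17
eef_pos: [0.5438, -0.3429, 0.1788]
eef_rot: [0.0, 0.994, 0.113, 0.0]
wrist_force: [-0.8, 0.7, -0.8]
opening: 0.087
grasp_force: 59.0
```

```bash
python3 -m pendant '[[[0,0,0,0.7,0,0,0],[0,0,0,0.7,0,0,0]]]'; python3 -m pendant '[[[0,0,0,0.6,0,0,0],[0,0,0,0.6,0,0,0]]]'
```

```text
time_s: 18.33
eef_pos: [0.5437, -0.3429, 0.178]
eef_rot: [0.0, 0.994, 0.113, 0.0]
wrist_force: [0.1, -0.1, -0.1]
opening: 0.09
grasp_force: 59.0
time_s: 18.5
eef_pos: [0.5438, -0.343, 0.178]
eef_rot: [0.0, 0.994, 0.113, 0.0]
wrist_force: [-2.1, 1.8, 4.1]
opening: 0.086
grasp_force: 60.3
```

Contact with the tray floor (4 N). I'll release and rise.

```bash
python3 -m pendant '[[[0.15,0,0,0,0,0,0],[0.25,0,0,0,0,0,0],[0.3,0,0,0,0,0,0],[0.3,0,0,0,0,0,0],[0.3,0,0,-3,0,0,0]]]'; python3 -m pendant '[[[0.3,0,0,-20,0,0,0],[0.3,0,0,-60,0,0,0],[0.3,0,0,-100,0,0,0],[0.3,-40,0,-120,0,0,0],[0.3,-80,0,-120,0,0,0]]]';  python3 -m pendant '[[[0.3,-40,0,0,0,0,0],[0.3,-80,0,0,0,0,0],[0.3,-120,0,0,0,0,0],[0.3,-120,0,0,0,0,0],[0.3,-120,0,0,0,0,0]]]'; python3 m2.py t6
python3 - <<'E'
from h import *
a=save("side","s6")[:,:,::-1];b=cv2.imread("pics/t6.png")
cv2.imwrite("pics/c6.png",np.hstack([cv2.resize(a[150:430,220:440],(380,484)),cv2.resize(b[150:350,280:480],(420,484))]))
E
```

```text
time_s: 18.92
eef_pos: [0.5434, -0.3426, 0.1796]
eef_rot: [-0.001, 0.994, 0.113, -0.0]
wrist_force: [-0.3, 0.4, 0.8]
opening: 0.297
grasp_force: 0.0
time_s: 19.33
eef_pos: [0.4687, -0.3613, 0.3062]
eef_rot: [0.004, 0.993, 0.114, 0.003]
wrist_force: [-0.4, -0.9, 0.7]
opening: 0.303
grasp_force: 0.0
time_s: 19.75
eef_pos: [0.348, -0.3878, 0.3003]
eef_rot: [-0.0, 0.994, 0.111, 0.0]
wrist_force: [0.7, -0.1, -0.3]
opening: 0.302
grasp_force: 0.0
250 (array([516.9, 281.4]), array([  8.5, 150.5])) [(np.float64(457.2), np.float64(284.3)), (np.float64(487.4), np.float64(282.7)), (np.float64(517.3), np.float64(281.3)), (np.float64(546.6), np.float64(279.9)), (np.float64(577.1), np.float64(278.6))]
259 (array([515.8, 167. ]), array([  8.7, 150.9])) [(np.float64(455.7), np.float64(171.5)), (np.float64(486.0), np.float64(169.3)), (np.float64(515.6), np.float64(167.0)), (np.float64(545.4), np.float64(164.7)), (np.float64(575.6), np.float64(162.5))]
```

View pics/c6.png

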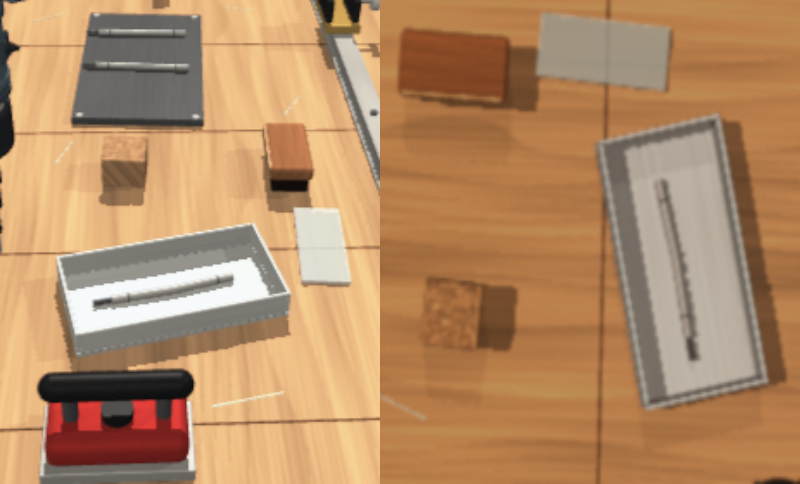

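The bent axle lies in the tray, the cork stands on the bench, and both true axles are unmoved on the plate. The bystanders weren't touched. I'll hand in.

```bash
python3 -c "from bench import ctrl; print(ctrl.hand_in())"
```

```text
the job is handed in; nothing more can be done
None
```

The bent axle was at place 1: it lifted the cork about 2.1 mm over a full turn, at mostly 2–9 N (briefly about 12 N, and once near zero), so I did not roll axles 2 and 3; it is now in the reject tray, the cork is back on the bench, the true axles are still on the plate, and the job is handed in.

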